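Clamp a tube rack on a platform mixer with the spring-plunger clamp bar

TASK

Clamp the rack of sample tubes on the platform mixer: pull up the black spring-plunger knob of the clamp bar, slide the bar along its rail until it has pushed the rack square and fully home against the fixed stop bar, and let the pin snap fully into a hole that leaves both sprung pads pressed in by 3 to 21 of their 24 mm. Feel for the hole gently: never force the pin against the drilled rail, bottom the pads or knock or tip the tubes. Then let go, and leave everything else on the platform and the table where it is.

Things in the scene. Friction and masses are not known exactly. Their poses are not given: they have to be found in the camera images.
- mixer: Rocking platform mixer, parked level: white housing, on it an aluminium platform 300 x 360 mm, its top 124 mm above the table. Origin: centre of its underside, on the table. Own x runs across the platform, own y along its two rails (the clamp bar slides to +y), z up. A plain guide rail lies at own x = -125 mm, the drilled rail at x = +125 mm.
- rail: Drilled rail along the platform's +x edge, axes as the mixer's; origin on the platform at the mixer's x = 125, y = 0 mm. On it a steel strip 22 mm wide, its top 18 mm above the platform, with a parking slot 30 mm long, where the pin sits at the start, and then a row of holes along y (see point nominal_hole). More than 25 N on the pin (from the side or from above) or on the rail counts as forcing it.
- nominal_hole (a point): Where the first index hole should be, on the strip's top (rail's own y = -80 mm). Eight holes, 7.5 mm wide, every 15 mm from here towards +y; the slot's middle lies 28 mm before it. The strip is bolted on through slots: all its cut-outs really stand up to 6 mm before or beyond these places. That is not measured, so the hole has to be found by feel.
- clamp_bar: Clamp bar across the platform (along the mixer's x), sliding to the mixer's +y, travel 155 mm. Origin: on the platform's plane at the mixer's x = 0, in the bar's mid plane; axes as the mixer's. It slides with about 6 N of friction and stays where it is left, even with the pads pressed in; with the pin riding on the strip and the pads half in it takes about 14 N.
- block (a point): Middle of the top of the clamp bar's carriage block, over the drilled rail: 36 mm (x) x 40 mm (y) x 22 mm high, top 41 mm above the platform; its flat sides can be gripped or pushed. The plunger's body, 20 mm wide and 14 mm high, stands on it, and the knob above that. With the pin home in a hole the bar has 1.5 mm of play in all.
- knob (a point): Middle of the black knob of the spring plunger: 26 mm in diameter, 18 mm high, axis vertical, straight above point block (clamp bar's own x = 125, y = 0 mm). With the pin home this point is 65 mm above the platform and the knob's underside 15 mm above the block.
- index_plunger (a joint): How far the knob and its pin (6 mm thick) are pulled up, in m: 0 with the pin fully home in slot or hole, 0.005 with its tip riding on top of the strip, 0.0085 at the upper stop. A spring pulls it down with 7 N at home, 10.5 N fully up.
- pad_far (a joint): Pressed-in travel of the sprung pad at the clamp bar's own x = +45 mm, in m: 0 fully out, 0.024 bottomed. The pads are rubber-faced discs 26 mm in diameter, centres 34 mm above the platform, faces 40 mm from the bar's mid plane (towards +y) when fully out. Each pushes back with 1 N plus 0.08 N per mm.
- pad_near (a joint): The same for the other pad, at the clamp bar's own x = -45 mm.
- stop_bar: Fixed stop bar across the platform beyond the rack, held by thumbscrews. Origin: on the platform's plane, in the middle of its black rubber face; the face looks to the mixer's -y and spans 22 to 48 mm above the platform. Axes as the mixer's. It does not move.
- tube_rack: Loose sheet-metal rack on the platform between clamp bar and stop bar: 150 mm (own x) x 64 mm (own y) x 62 mm high, with capped tubes that stand up to 92 mm above its foot; 0.3 to 0.55 kg; it slides easily. Origin: centre of its underside. It starts a little askew, clear of pads and stop.
- vial: Small capped brown vial, 22 mm wide, 42 mm high, standing on the platform behind the clamp bar; to be left alone. Origin: centre of its foot.
- spare_rack: A second tube rack like the first, on the table; to be left alone. Origin: centre of its foot.
- gel_bottle: Clear bottle, 60 mm wide, 150 mm high, on the table; to be left alone. Origin: centre of its foot.
- swab_jar: Glass jar, 72 mm wide, 100 mm high, on the table; to be left alone. Origin: centre of its foot.
- glove_box: Cardboard box, 120 x 230 x 75 mm, on the table; to be left alone. Origin: centre of its underside.
Not all that is in view belongs to the job. Leave any purple look-alike of the tube_rack alone.

How it is judged:
By the outcome, as a careful person would: the job done as asked, in the order asked, and still so for the second after the job is handed in, with the robot touching nothing.
It also fails if it takes over 54 s, if anything falls off the work surface, if the arm or the gripper's body presses on something with over 40 N, if the wrist force passes 120 N, or if a joint passes its speed limit or range.

ROBOT

A 6-joint arm with a two-finger parallel gripper is mounted at the origin on the work surface. World frame = base frame: x ahead of the robot, y to its left, z up, the work surface at z = 0. Lengths are in m, angles in rad, forces in N, time in s.
With the tool pointing down it reaches from about 0.35 to 0.975 m from the base axis. Payload 4.9 kg.
Tool frame: the origin (TCP) lies on the centre line of the jaws, within the pads' length; the fingertips stand 14 mm ahead of it and the grasp point (between the pads) lies 5 mm behind it; y points along the fingers, z is the direction in which the jaws open and shut, and the axes are right-handed (so a half turn about y gives the same grasp; the last joint's range is limited). The gripper opens to 85 mm and grips with 20 to 120 N. Pads are 22 mm wide; open, the fingers measure 114 mm over their backs; the gripper's body (76 mm by 85 mm) begins 54 mm behind the grasp point. The pads swing forward as they close: fully open they stand 13 mm farther back than shut.
Start: joints at [1.034, 0.053, 1.613, -0, 1.476, -0.119], TCP at [0.254, 0.571, 0.245] pointing down, gripper open.
Joint ranges: [-3.01, 3.01], [-1.01, 2.22], [0.06, 2.58], [-1.02, 4.17], [0.09, 2.62], [-3.14, 3.14]. Speed limits (rad/s): [2.57, 2.57, 3.14, 3.14, 3.14, 3.14].

INTERFACE

Orientations are given as a rotation vector (axis times angle).
In Python, from station import ctrl gives the robot as it stands.
- The arm moves only by the tool servo_tool, never from a script. Its arguments are lists of equal length, an entry for each row: "delta_pos": the shift along the tool's x, y, z in m, a list of three; "dr": the turn, a rotation vector about the tool's x, y, z in degrees, a list of three; "grip": the opening, from 0 (shut) to 1 (fully open). In form: {"delta_pos": [[x, y, z], ...], "dr": [[rx, ry, rz], ...], "grip": [grip, ...]}. A call has 1 to 5 rows; each row shifts and turns the pose as measured when the row begins, along the tool's axes as they then stand; what a row does not reach is not made up. A row lasts 1/8 s, in which the tool goes at most 62.5 mm and 10.7 degrees, less where a joint would pass 70% of its speed; a pose out of reach is approached as far as the arm can. A call is refused whole if a number of a shift passes 0.0625 or a number of a turn 10.7, either way. A call with a gripper value outside its range is refused whole. The fingers move at their own pace and stop on an object; "grip_force" is the grip in N (left out, the last holds). Time passes only in rows, so rows that do not move let the fingers close. It gives the time, the measured TCP pose, the force and the opening at its end, in the units of the state.
- ctrl.get_obs(): the state, without advancing time (a new reading comes with each control period).
- ctrl.get_image(name): name is "scene" or "top" or "wrist"; returns the picture (384x512x3 uint8, red, green, blue); there is no depth.
- ctrl.camera_params(name): a dict with "fovy" (degrees; the focal length in pixels is half the picture's height over the tangent of half this angle, whatever the lens; pixels are square), "cx", "cy" (the principal point, pixels), "eye" and "rotation" of the camera in the world. Camera axes: x right, y down, z forward; pixel columns grow to the right and rows downward; lengths in m; the calibration is good to about 2 mm. The wrist camera is an equidistant fisheye: a pixel r from the principal point sees the ray r / f radians off the axis. A picture is of the moment at which its call begins: read the wrist's pose just before it. camera_params takes no time and is no camera call; for the wrist camera it gives the pose at the moment of the call.
- ctrl.finish_job(): hands the job in, once; it reports no verdict.
Trained networks look in the newest picture that a camera, given by its name, has taken for a name from the list of things; names that differ only in an ending like _2 or _b are one class to them, and where a whole thing is asked for, a point or a joint stands for the part that bears it (a point fixed in the world has none). Each returns a list of dicts, best first, with "score" (0 to 1); they miss things now and then, are a little off and sometimes report something else, mostly with a low value. They report only what shows in the picture. A call takes as long as a camera call. They do not tell look-alikes from the thing itself.
- ctrl.masks_of(camera, label): "pixels" (384x512 bool, what is visible of it) and "extent" ([left, top, right, bottom] in pixels, round what is visible of it).
The state is a dict: "t": time; "q": joint angles; "dq": joint speeds; "effort": joint torques, N m; "tool_pos": TCP position; "tool_rot": TCP orientation; "contact_force": force on the tool from outside, world axes, zero at the start; "wrist_torque": the same for the moment, N m; "opening": finger opening in m.
Only numpy, scipy, OpenCV 4.12 (cv2) and the standard library are available. Lean on these libraries where they do the work, as an engineer would, in place of code of your own. Each camera call takes 0.05 s, during which the arm holds its last target.

## Working session

There is one attempt and no reset: what is moved stays moved. The work goes in short steps, Python scripts to look and compute and a tool call to move; the robot and the scene stay as the last step left them, time stands still between calls to the robot, and variables do not carry over. Pictures are saved under pics/ and viewed, and the job is handed in when it is done.

Besides the shell and the picture viewer there is one more tool, called by a JSON object that holds its "api" and its "payload". servo_tool: Moves the arm, as the interface text tells. Its arguments: {"type":"object","properties":{"delta_pos":{"type":"array","items":{"type":"array","items":{"type":"number"}}},"dr":{"type":"array","items":{"type":"array","items":{"type":"number"}}},"grip":{"type":"array","items":{"type":"number"}},"grip_force":{"type":"number"}},"required":["delta_pos","dr","grip"]}

```bash
ls; mkdir -p pics; python3 - <<'E'
from station import ctrl
import cv2
o=ctrl.get_obs(); print({k:(v if not hasattr(v,'round') else v) for k,v in o.items()})
for n in ["scene","top","wrist"]:
    p=ctrl.camera_params(n); print(n,p)
    im=ctrl.get_image(n); cv2.imwrite(f"pics/{n}0.png",im[:,:,::-1])
E
```

```text
pics
{'t': 0.0, 'q': array([ 1.03398786e+00,  5.33673918e-02,  1.61429309e+00, -4.07564993e-05,
        1.47597808e+00, -1.18982433e-01]), 'dq': array([ 0.00044116,  0.00032273,  0.00015725, -0.00081419,  0.00105293,
        0.00085153]), 'effort': array([ 1.66406617e-04, -3.93711913e+01, -3.70162332e+01, -1.29897562e-04,
        7.08896274e-03,  1.45495818e-06]), 'tool_pos': array([0.25330493, 0.57072331, 0.24405699]), 'tool_rot': array([-1.54779408,  0.32830266, -0.32732192]), 'contact_force': array([-0.45348582, -0.11812238,  0.37383887]), 'wrist_torque': array([ 0.01942275, -0.03184801,  0.04878176]), 'opening': 0.08533057247530167}
scene {'fovy': 47.07865995256185, 'cx': 247.31809051835532, 'cy': 189.18763537995602, 'eye': array([1.27960264, 0.1803602 , 1.08171234]), 'rotation': array([-1.59663095, -2.04622125,  0.74906325])}
top {'fovy': 46.086501407729756, 'cx': 250.45318148890001, 'cy': 194.87355197902508, 'eye': array([ 0.39454429, -0.00459841,  1.3842662 ]), 'rotation': array([-2.15712325,  2.20127896, -0.0572738 ])}
wrist {'fovy': 65.70646984690485, 'cx': 253.7406409633178, 'cy': 194.08777796118164, 'eye': array([0.18646872, 0.60073319, 0.37352531]), 'rotation': array([2.41962474, 1.57491095, 0.22954491])}
```

View pics/scene0.png

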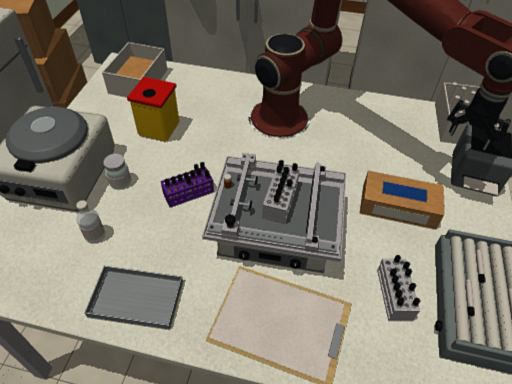

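View pics/top0.png

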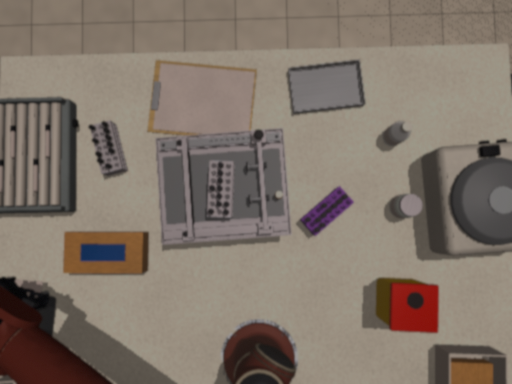

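View pics/wrist0.png

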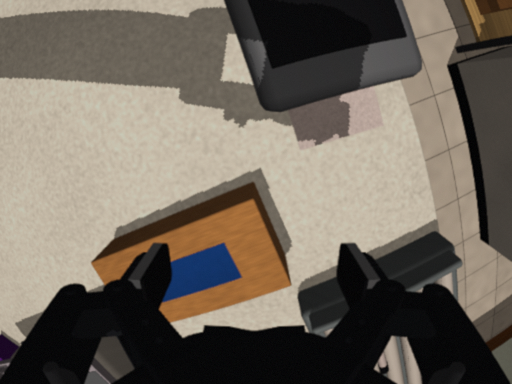

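The top view shows the mixer centred near (222,188). The knob is at (258,135), the rack at (221,190), the stop bar at (186,190) and the vial at (278,196). The look-alikes are the purple rack at (326,211) and the spare rack at (107,148).

```bash
cat > h.py <<'E'
import numpy as np, cv2
from scipy.spatial.transform import Rotation as R
from station import ctrl
def K(p):
    f=192/np.tan(np.radians(p['fovy'])/2); return f,p['cx'],p['cy']
def ray(p,u,v,fish=False):
    f,cx,cy=K(p); a=np.array([u-cx,v-cy])/f
    if fish:
        r=np.hypot(*a); d=np.array([*(a/r*np.sin(r)),np.cos(r)]) if r>1e-9 else np.array([0,0,1.])
    else: d=np.array([*a,1.]); d/=np.linalg.norm(d)
    return R.from_rotvec(p['rotation']).apply(d)
def at_z(p,u,v,z,fish=False):
    d=ray(p,u,v,fish); e=np.array(p['eye']); return e+d*(z-e[2])/d[2]
def proj(p,X,fish=False):
    f,cx,cy=K(p); c=R.from_rotvec(p['rotation']).inv().apply(np.atleast_2d(X)-p['eye'])
    if fish:
        n=np.hypot(c[:,0],c[:,1]); th=np.arctan2(n,c[:,2]); s=th/np.maximum(n,1e-9)
        return np.c_[cx+f*c[:,0]*s, cy+f*c[:,1]*s]
    return np.c_[cx+f*c[:,0]/c[:,2],cy+f*c[:,1]/c[:,2]]
def crop(im,x0,y0,x1,y1,s,name):
    cv2.imwrite(name,cv2.resize(im[y0:y1,x0:x1,::-1],None,fx=s,fy=s,interpolation=cv2.INTER_CUBIC))
E
python3 - <<'E'
from h import *
t=ctrl.get_image("top"); crop(t,145,115,305,255,5,"pics/topc.png")
for l in ["mixer","knob","tube_rack","stop_bar","vial","clamp_bar"]:
    for m in ctrl.masks_of("top",l)[:3]:
        ys,xs=np.nonzero(m['pixels']); print("top",l,round(m['score'],2),m['extent'],xs.mean().round(1),ys.mean().round(1))
s=ctrl.get_image("scene"); crop(s,195,145,355,275,5,"pics/scc.png")
for l in ["knob"]:
    for m in ctrl.masks_of("scene",l)[:3]:
        ys,xs=np.nonzero(m['pixels']); print("scene",l,round(m['score'],2),m['extent'],xs.mean().round(1),ys.mean().round(1))
E
```

```text
top mixer 0.97 [153.5, 125.5, 292.5, 247.7] 225.2 185.4
top knob 0.7 [389.2, 194.1, 421.1, 219.0] 405.1 205.1
top knob 0.48 [152.9, 126.4, 290.2, 246.7] 225.8 185.0
top knob 0.33 [244.4, 129.9, 274.3, 234.6] 261.2 181.8
top tube_rack 0.86 [301.2, 184.6, 354.9, 232.8] 326.6 210.1
top tube_rack 0.71 [205.2, 159.6, 234.5, 217.2] 220.2 188.1
top stop_bar 0.55 [176.6, 133.7, 196.0, 242.3] 186.9 187.4
top vial 0.41 [274.9, 191.2, 281.8, 197.4] 278.0 193.6
top clamp_bar 0.74 [206.7, 159.2, 234.7, 214.9] 220.2 188.4
top clamp_bar 0.65 [245.4, 128.2, 275.5, 236.9] 260.5 178.1
scene knob 0.64 [228.0, 212.5, 234.2, 225.9] 230.0 219.3
scene knob 0.15 [223.7, 153.9, 257.3, 240.3] 238.8 197.1
```

View pics/topc.png

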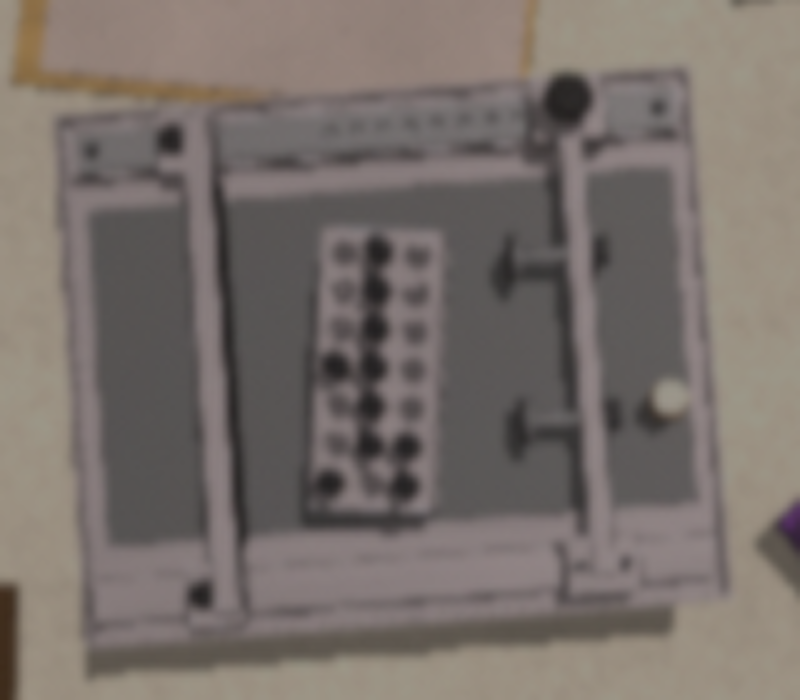

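View pics/scc.png

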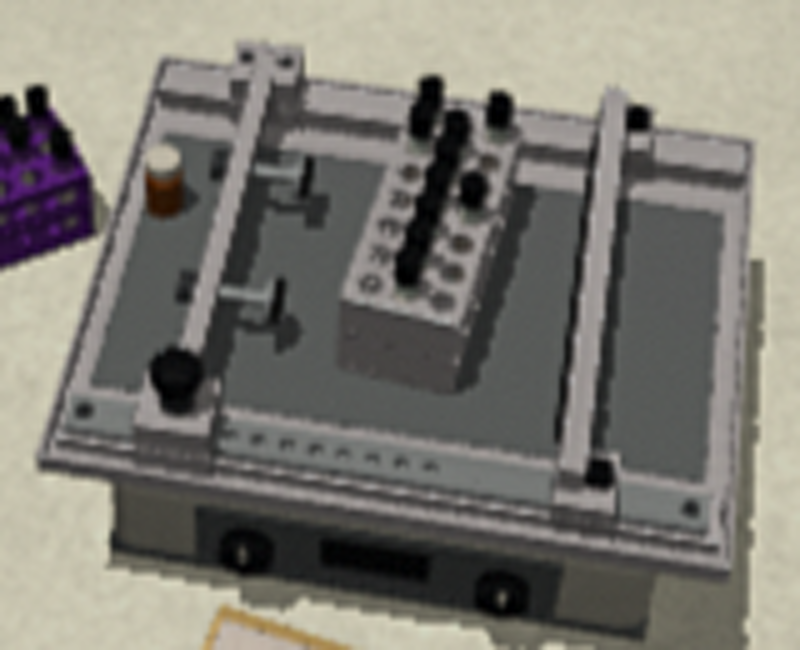

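```bash
cat > fit.py <<'E'
from h import *
from scipy.optimize import least_squares
pt,ps=ctrl.camera_params("top"),ctrl.camera_params("scene")
C=np.array([[150,180],[150,-180],[-150,-180],[-150,180]])/1000
ut=np.array([[57,117],[690,68],[728,597],[88,640]])/5+[145,115]
us=np.array([[725,570],[40,465],[165,58],[752,142]])/5+[195,145]
def W(q,X):
    X=np.atleast_2d(X); c,s=np.cos(q[2]),np.sin(q[2])
    return np.c_[q[0]+c*X[:,0]-s*X[:,1],q[1]+s*X[:,0]+c*X[:,1],X[:,2]]
X=np.c_[C,np.full(4,.124)]
def res(q,w=(1,1)): return np.r_[(proj(pt,W(q,X))-ut).ravel()*w[0],(proj(ps,W(q,X))-us).ravel()*w[1]]
if __name__=="__main__":
    for w in [(1,0),(0,1),(1,1)]:
        r=least_squares(res,[.5,.1,0],args=(w,)); q=r.x; print(w,q.round(4),res(q).round(1))
    def toM(P): c,s=np.cos(q[2]),np.sin(q[2]); d=P[:2]-q[:2]; return np.array([c*d[0]+s*d[1],-s*d[0]+c*d[1]])*1000
    T=lambda a,b,z: print(toM(at_z(pt,a/5+145,b/5+115,.124+z)).round(1),end=' ')
    S=lambda a,b,z: print(toM(at_z(ps,a/5+195,b/5+145,.124+z)).round(1),end=' ')
    print("knob");T(568,98,.074);S(175,375,.065)
    print("\nrack");[T(a,b,.062) for a,b in [(322,228),(442,232),(433,508),(312,505)]];[S(a,b,.062) for a,b in [(345,300),(465,325)]]
    print("\nholes");[T(a,b,.018) for a,b in [(330,130),(516,116)]];[S(a,b,.018) for a,b in [(432,466),(230,433)]]
    print("\nstop");[T(a,b,.05) for a,b in [(214,200),(238,540)]]
    print("\nvial");T(670,398,.042);S(162,158,.042)
    print("\npads");T(497,265,.034);T(515,430,.034)
E
python3 fit.py
```

```text
(1, 0) [0.5081 0.0905 0.0506] [-0.2 -0.8  0.  -0.3  0.6  0.3 -0.4  0.8  0.6  1.3 -0.7 -1.  -0.7  0.6
  0.7  1.1]
(0, 1) [0.5064 0.0902 0.0574] [-0.4  0.2 -0.2 -0.1  1.   0.4  0.1  1.8  1.   0.3 -0.4 -1.1 -1.   0.4
  0.3  0.3]
(1, 1) [0.5074 0.0904 0.0536] [-0.3 -0.4 -0.1 -0.2  0.8  0.3 -0.2  1.2  0.8  0.9 -0.6 -1.1 -0.8  0.5
  0.5  0.7]
knob
[ 122.6 -109. ] [ 129.1 -109.3] 
rack
[64.8 27.5] [ 57.8 -36.5] [-89.1 -21.3] [-82.7  42.7] [ 62.3 -33.4] [66.5 30. ] 
holes
[126.1  23.6] [126.  -80.3] [126.2  24.2] [126.1 -81.7] 
stop
[86.3 86.1] [-98.2  85. ] 
vial
[ -38.8 -152.2] [ -34.3 -152.7] 
pads
[ 41.5 -64. ] [-49.4 -67.3]
```

The fit puts the mixer at (0.507, 0.090) with yaw 3.1°, and the knob at own (125, -109). The stop face is at own y of about 85, so hole number 6 (nominal y -5) should give about 14 mm of pad travel. Next I approach above the knob with the jaws opening along the mixer's y.

```bash
cat > plan.py <<'E'
from h import *
import sys
Q=[.5074,.0904,.0536]
def tgtR(cur,yaw=Q[2]):
    zy=np.array([-np.sin(yaw),np.cos(yaw),0]); best=None
    for s in (1,-1):
        z=s*zy; y=np.array([0,0,-1.]); x=np.cross(y,z); r=R.from_matrix(np.c_[x,y,z])
        a=(cur.inv()*r).magnitude()
        if best is None or a<best[0]: best=(a,r)
    return best[1]
def m2w(mx,my,z):
    c,s=np.cos(Q[2]),np.sin(Q[2]); return np.array([Q[0]+c*mx/1e3-s*my/1e3,Q[1]+s*mx/1e3+c*my/1e3,z])
def w2m(P):
    c,s=np.cos(Q[2]),np.sin(Q[2]); d=P[:2]-Q[:2]; return np.r_[c*d[0]+s*d[1],-s*d[0]+c*d[1],P[2]-.124]*1000
def plan(P,n=None,maxs=.055,grip=1):
    o=ctrl.get_obs(); p=o['tool_pos']; c=R.from_rotvec(o['tool_rot']); r=tgtR(c)
    rel=(c.inv()*r).as_rotvec(degrees=True); d=P-p
    N=n or int(np.ceil(max(np.abs(d).max()/maxs*1.2,np.linalg.norm(rel)/9,1)))
    print("t",o['t'],"cur mixer",w2m(p).round(1),"tgt",w2m(P).round(1),"rel",rel.round(1),"N",N)
    D=[];A=[]
    for i in range(N):
        ci=c*R.from_rotvec(rel*i/N,degrees=True); D.append(np.round(ci.inv().apply(d/N),4).tolist()); A.append(np.round(rel/N,2).tolist())
    print("dp",D);print("dr",A)
E
python3 - <<'E'
from plan import *
plan(m2w(125,-109,.30))
E
```

```text
t 0.6 cur mixer [-227.7  493.7  121.3] tgt [ 125. -109.  176.] rel [ -0. -27.   0.] N 13
dp [[0.0452, -0.0042, -0.029], [0.0441, -0.0042, -0.0306], [0.043, -0.0042, -0.0322], [0.0418, -0.0042, -0.0337], [0.0406, -0.0042, -0.0352], [0.0393, -0.0042, -0.0367], [0.0379, -0.0042, -0.0381], [0.0365, -0.0042, -0.0394], [0.035, -0.0042, -0.0407], [0.0335, -0.0042, -0.042], [0.032, -0.0042, -0.0431], [0.0304, -0.0042, -0.0443], [0.0288, -0.0042, -0.0454]]
dr [[-0.0, -2.08, 0.0], [-0.0, -2.08, 0.0], [-0.0, -2.08, 0.0], [-0.0, -2.08, 0.0], [-0.0, -2.08, 0.0], [-0.0, -2.08, 0.0], [-0.0, -2.08, 0.0], [-0.0, -2.08, 0.0], [-0.0, -2.08, 0.0], [-0.0, -2.08, 0.0], [-0.0, -2.08, 0.0], [-0.0, -2.08, 0.0], [-0.0, -2.08, 0.0]]
```

{"api": "servo_tool", "payload": {"delta_pos": [[0.045,-0.012,-0.029],[0.044,-0.012,-0.031],[0.043,-0.008,-0.032],[0.042,-0.008,-0.034],[0.041,-0.006,-0.035]], "dr": [[0,-2,0],[0,-2,0],[0,-2,0],[0,-2,0],[0,-2,0]], "grip": [1,1,1,1,1]}}

```text
t: 1.23
tool_pos: [0.4038, 0.3431, 0.2924]
tool_rot: [-1.563, 0.18, -0.181]
contact_force: [-0.1, -0.2, -0.1]
opening: 0.0855
```

{"api": "servo_tool", "payload": {"delta_pos": [[0.039,-0.004,-0.037],[0.038,-0.004,-0.038],[0.037,-0.004,-0.039],[0.035,-0.002,-0.041],[0.034,0,-0.042]], "dr": [[0,-2,0],[0,-2,0],[0,-2,0],[0,-2,0],[0,-2,0]], "grip": [1,1,1,1,1]}}

```text
t: 1.85
tool_pos: [0.558, 0.1116, 0.3097]
tool_rot: [-1.568, 0.033, -0.044]
contact_force: [1.0, 0.1, -0.3]
opening: 0.0853
```

```bash
python3 - <<'E'
from plan import *
plan(m2w(125,-109,.30))
E
```

```text
t 1.85 cur mixer [ 51.7  18.5 185.7] tgt [ 125. -109.  176.] rel [-0.1 -5.9  0.4] N 3
dp [[0.0287, 0.0033, -0.0398], [0.0273, 0.0033, -0.0407], [0.0259, 0.0033, -0.0416]]
dr [[-0.04, -1.97, 0.13], [-0.04, -1.97, 0.13], [-0.04, -1.97, 0.13]]
```

{"api": "servo_tool", "payload": {"delta_pos": [[0.029,0.003,-0.04],[0.028,0.003,-0.041],[0.026,0.003,-0.042],[0,0,0]], "dr": [[0,-2,0],[0,-2,0],[0,-2,0],[0,0,0]], "grip": [1,1,1,1]}}

```text
t: 2.35
tool_pos: [0.6429, -0.0204, 0.3009]
tool_rot: [-1.569, -0.049, 0.036]
contact_force: [-0.1, 0.6, -0.3]
opening: 0.0853
```

```bash
python3 - <<'E'
from plan import *
plan(m2w(125,-109,.19))
p=ctrl.camera_params("wrist"); im=ctrl.get_image("wrist"); crop(im,0,0,512,384,1.5,"pics/w1.png")
for l,X in dict(knob=(125,-109,74),pin=(125,-109,41),h0=(125,-80,18),h7=(125,25,18),c1=(150,180,0),c2=(150,-180,0),stopA=(100,85,48),stopB=(-60,85,48)).items():
    w=m2w(X[0],X[1],.124+X[2]/1e3); print(l,proj(p,w,True).round(0))
E
```

```text
t 2.35 cur mixer [ 129.4 -118.   176.9] tgt [ 125. -109.   66.] rel [-0.1  0.   0.5] N 3
dp [[-0.0018, 0.037, 0.0029], [-0.0017, 0.037, 0.0029], [-0.0016, 0.037, 0.003]]
dr [[-0.03, 0.0, 0.15], [-0.03, 0.0, 0.15], [-0.03, 0.0, 0.15]]
knob [[264. 192.]]
pin [[263. 182.]]
h0 [[291. 176.]]
h7 [[387. 177.]]
c1 [[476. 194.]]
c2 [[196. 194.]]
stopA [[450. 162.]]
stopB [[454.  10.]]
```

View pics/w1.png

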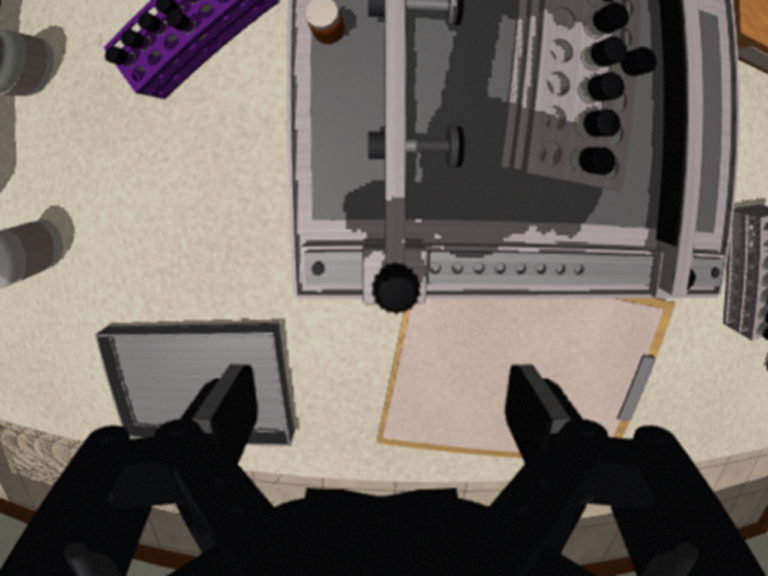

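```bash
python3 - <<'E'
from plan import *
p=ctrl.camera_params("wrist"); im=ctrl.get_image("wrist"); crop(im,400,0,512,220,3.6,"pics/w2.png") ; crop(im,240,140,420,220,4.4,"pics/w3.png")
for y in (80,85,90,95):
  print(y,[proj(p,m2w(x,y,.124+z/1e3),True).round(1).tolist() for x in (60,0) for z in (0,22,48,52)])
f=lambda x,y,z: proj(p,m2w(x,y,.124+z/1e3),True).round(1).tolist()
print([f(125,y,18) for y in (-80,-65,25)], f(150,180,0),f(150,-180,0),f(-100,180,0))
E
```

```text
80 [[[425.1, 119.7]], [[435.4, 121.3]], [[449.0, 123.5]], [[451.3, 123.9]], [[427.0, 68.4]], [[437.4, 66.9]], [[451.3, 65.1]], [[453.6, 64.8]]]
85 [[[428.5, 120.1]], [[438.9, 121.7]], [[452.7, 124.0]], [[454.9, 124.4]], [[430.4, 69.1]], [[441.0, 67.7]], [[455.0, 66.0]], [[457.3, 65.7]]]
90 [[[431.9, 120.5]], [[442.4, 122.2]], [[456.2, 124.5]], [[458.5, 124.9]], [[433.9, 69.7]], [[444.5, 68.4]], [[458.6, 66.8]], [[460.9, 66.6]]]
95 [[[435.2, 120.9]], [[445.8, 122.6]], [[459.7, 124.9]], [[462.0, 125.3]], [[437.2, 70.4]], [[448.0, 69.2]], [[462.1, 67.7]], [[464.5, 67.5]]]
[[[289.7, 176.1]], [[304.5, 176.2]], [[385.7, 177.4]]] [[475.0, 194.8]] [[195.1, 194.4]] [[484.3, 9.2]]
```

View pics/w2.png

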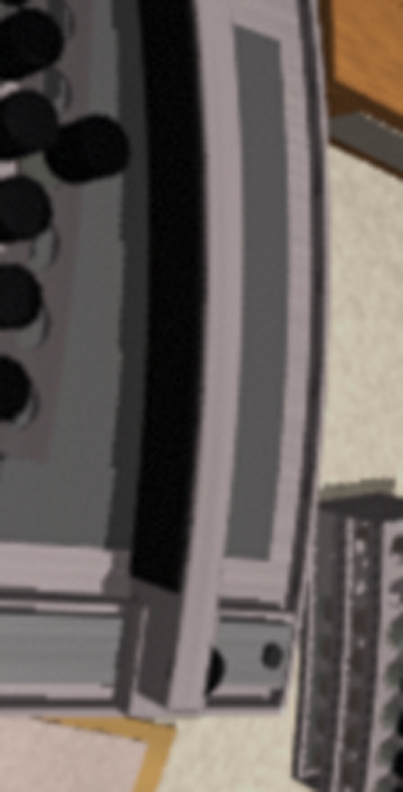

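View pics/w3.png

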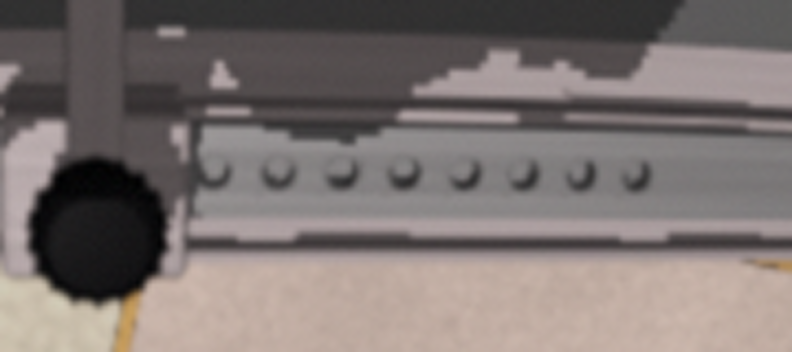

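{"api": "servo_tool", "payload": {"delta_pos": [[-0.002,0.03,0.003],[-0.002,0.03,0.003],[-0.001,0.02,0.003],[0,0.01,0]], "dr": [[0,0,0.3],[0,0,0.2],[0,0,0],[0,0,0]], "grip": [1,1,1,1], "grip_force": 40}}

```text
t: 2.95
tool_pos: [0.6366, -0.0036, 0.2133]
tool_rot: [-1.568, -0.054, 0.044]
contact_force: [0.0, -1.0, -0.0]
opening: 0.0851
```

```bash
python3 - <<'E'
from plan import *
plan(m2w(125,-109,.190),n=1)
im=ctrl.get_image("wrist"); crop(im,100,150,420,384,2.4,"pics/w4.png")
E
```

```text
t 2.95 cur mixer [ 123.9 -100.8   89.3] tgt [ 125. -109.   66.] rel [-0.1  0.5  0.4] N 1
dp [[0.0008, 0.0233, -0.0083]]
dr [[-0.13, 0.48, 0.36]]
```

View pics/w4.png

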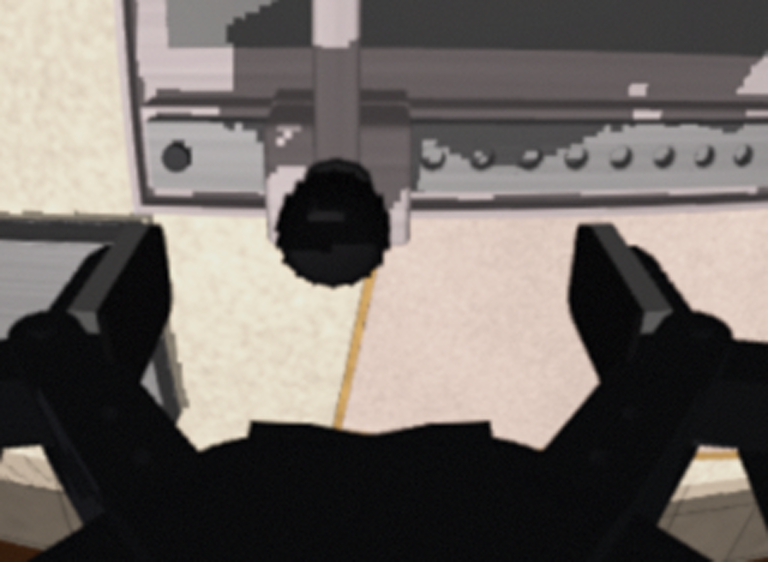

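{"api": "servo_tool", "payload": {"delta_pos": [[0.001,0.006,-0.008],[0,0,0]], "dr": [[0,0.5,0.4],[0,0,0]], "grip": [1,1]}}

```text
t: 3.25
tool_pos: [0.6385, -0.012, 0.2073]
tool_rot: [-1.568, -0.041, 0.042]
contact_force: [0.6, -0.1, -0.5]
opening: 0.0854
```

```bash
python3 - <<'E'
from plan import *
plan(m2w(125,-109,.190),n=1)
p=ctrl.camera_params("wrist")
im=ctrl.get_image("wrist"); crop(im,100,150,420,384,2.4,"pics/w5.png")
print(*[proj(p,m2w(x,y,.198),True).round(1) for x,y in[(125,-109),(135,-109),(125,-99)]])
o=ctrl.get_obs()
print('grasp axis',proj(p,o['tool_pos']*[1,1,0]+[0,0,.198],True))
E
```

```text
t 3.25 cur mixer [ 125.4 -109.3   83.3] tgt [ 125. -109.   66.] rel [-0.1 -0.  -0. ] N 1
dp [[-0.0004, 0.0173, 0.0002]]
dr [[-0.11, -0.04, -0.03]]
[[254.1 251.1]] [[254.  267.4]] [[273.1 251. ]]
grasp axis [[253.82666541 252.33016492]]
```

View pics/w5.png

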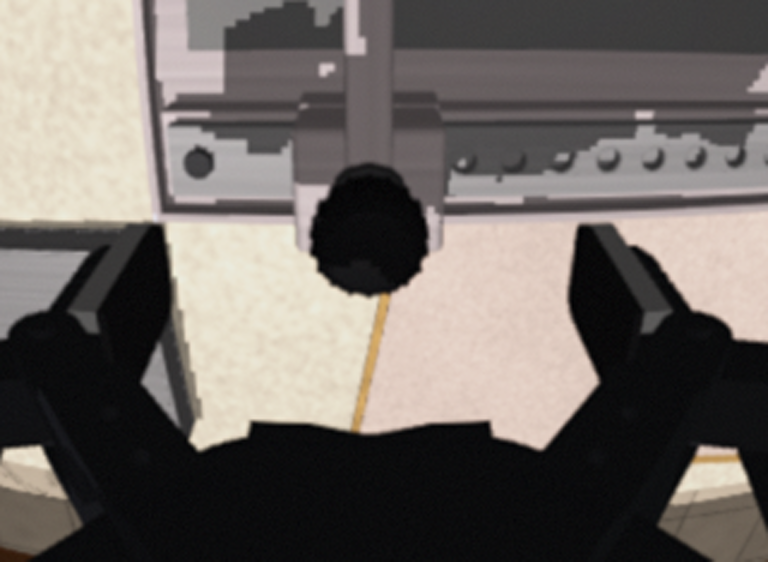

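The knob is centred between the jaws, within 1–2 mm. I descend and close on it.

{"api": "servo_tool", "payload": {"delta_pos": [[-0.001,0.014,0],[0,0.003,0],[0,0,0],[0,0,0]], "dr": [[0,0,0],[0,0,0],[0,0,0],[0,0,0]], "grip": [1,1,0.5,0.5], "grip_force": 40}}

```text
t: 3.8
tool_pos: [0.6384, -0.0122, 0.191]
tool_rot: [-1.569, -0.043, 0.039]
contact_force: [-0.3, 0.5, 0.5]
opening: 0.0517
```

{"api": "servo_tool", "payload": {"delta_pos": [[0,0,0],[0,0,0],[0,0,0],[0,0,0]], "dr": [[0,0,0],[0,0,0],[0,0,0],[0,0,0]], "grip": [0.2,0.2,0.2,0.2]}}

```text
t: 4.3
tool_pos: [0.6385, -0.0122, 0.1915]
tool_rot: [-1.569, -0.044, 0.039]
contact_force: [-0.3, -0.2, -0.6]
opening: 0.0247
```

```bash
python3 - <<'E'
from plan import *
o=ctrl.get_obs(); print(w2m(o['tool_pos']).round(2),o['opening'],o['contact_force'])
im=ctrl.get_image("wrist"); crop(im,100,150,420,384,2.4,"pics/w6.png")
E
```

```text
[ 125.44 -109.47   67.54] 0.024703847469775875 [-0.28806091 -0.20276492 -0.6233686 ]
```

View pics/w6.png

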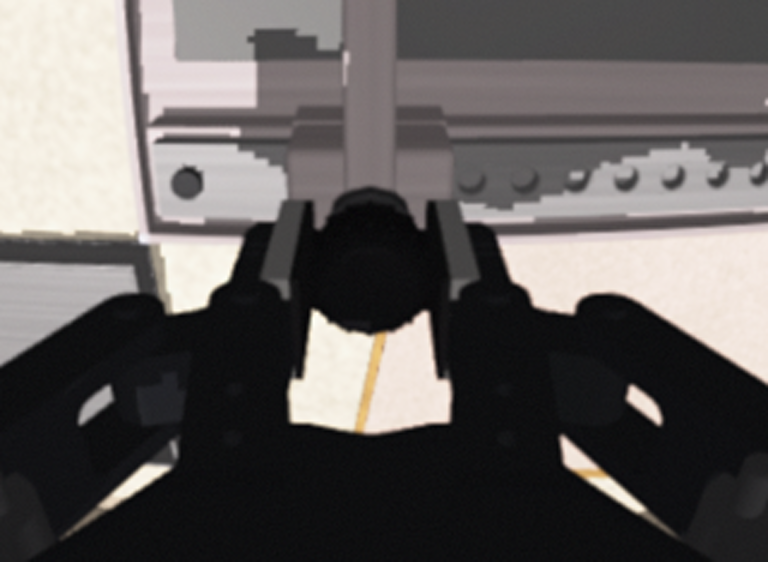

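Gripped at 24.7 mm. Now I pull up.

{"api": "servo_tool", "payload": {"delta_pos": [[0,-0.002,0],[0,-0.002,0],[0,-0.002,0]], "dr": [[0,0,0],[0,0,0],[0,0,0]], "grip": [0,0,0]}}

```text
t: 4.72
tool_pos: [0.6384, -0.0122, 0.1935]
tool_rot: [-1.568, -0.043, 0.039]
contact_force: [4.6, -1.2, -7.6]
opening: 0.0247
```

```bash
python3 - <<'E'
from plan import *
o=ctrl.get_obs(); print(w2m(o['tool_pos']).round(2),o['opening'],o['contact_force'])
E
```

```text
[ 125.36 -109.43   69.46] 0.02465320208512566 [ 4.61295763 -1.23409156 -7.5877308 ]
```

{"api": "servo_tool", "payload": {"delta_pos": [[0,-0.004,0],[0,-0.003,0]], "dr": [[0,0,0],[0,0,0]], "grip": [0,0]}}

```text
t: 4.97
tool_pos: [0.6384, -0.0122, 0.1975]
tool_rot: [-1.568, -0.043, 0.039]
contact_force: [5.9, 0.5, -9.6]
opening: 0.0245
```

```bash
python3 - <<'E'
from plan import *
o=ctrl.get_obs(); print(w2m(o['tool_pos']).round(2),o['opening'],o['contact_force'])
E
```

```text
[ 125.34 -109.46   73.5 ] 0.024467531029911633 [ 5.94685424  0.51455814 -9.62345396]
```

{"api": "servo_tool", "payload": {"delta_pos": [[0,-0.002,0],[0,-0.001,0.004],[0,-0.001,0.006]], "dr": [[0,0,0],[0,0,0],[0,0,0]], "grip": [0,0,0]}}

```text
t: 5.35
tool_pos: [0.6381, -0.0056, 0.197]
tool_rot: [-1.575, -0.041, 0.039]
contact_force: [5.3, -6.3, -9.7]
opening: 0.0244
```

```bash
cat > st.py <<'E'
from plan import *
o=ctrl.get_obs(); c,s=np.cos(Q[2]),np.sin(Q[2]); f=o['contact_force']
print('t',o['t'],w2m(o['tool_pos']).round(2),'op',round(o['opening']*1e3,2),'F mixer',np.round([c*f[0]+s*f[1],-s*f[0]+c*f[1],f[2]],1),'tq',np.round(o['wrist_torque'],2))
cur=R.from_rotvec(o['tool_rot']); print('rel',(cur.inv()*tgtR(cur)).as_rotvec(degrees=True).round(2))
E
python3 st.py
```

```text
t 5.35 [ 125.36 -102.84   72.95] op 24.4 F mixer [ 5.  -6.6 -9.7] tq [-0.82 -0.9   0.06]
rel [ 0.25 -0.16  0.08]
```

{"api": "servo_tool", "payload": {"delta_pos": [[0,-0.003,0],[0,-0.002,0]], "dr": [[0,0,0],[0,0,0]], "grip": [0,0]}}

```text
t: 5.6
tool_pos: [0.638, -0.0052, 0.1984]
tool_rot: [-1.573, -0.04, 0.039]
contact_force: [7.2, -1.4, -11.0]
opening: 0.0244
```

```bash
python3 st.py
```

```text
t 5.6 [ 125.34 -102.42   74.39] op 24.44 F mixer [  7.1  -1.7 -11. ] tq [-0.11 -0.98  0.  ]
rel [ 0.16 -0.17  0.05]
```

{"api": "servo_tool", "payload": {"delta_pos": [[0,-0.0015,0.006],[0,-0.0015,0.008],[0,-0.0015,0.008]], "dr": [[0,0,0],[0,0,0],[0,0,0]], "grip": [0,0,0]}}

```text
t: 5.98
tool_pos: [0.6371, 0.0119, 0.1979]
tool_rot: [-1.583, -0.038, 0.038]
contact_force: [6.4, -5.4, -11.5]
opening: 0.0246
```

```bash
python3 st.py
```

```text
t 5.975 [125.34 -85.38  73.94] op 24.59 F mixer [  6.1  -5.8 -11.5] tq [-0.64 -0.91  0.04]
rel [ 0.71 -0.32 -0.02]
```

{"api": "servo_tool", "payload": {"delta_pos": [[0,-0.0014,0.008],[0,-0.0014,0.008],[0,-0.0014,0.008],[0,-0.0014,0.008]], "dr": [[0.4,0,0],[0.4,0,0],[0.4,0,0],[0.4,0,0]], "grip": [0,0,0,0]}}

```text
t: 6.48
tool_pos: [0.6358, 0.0358, 0.1971]
tool_rot: [-1.572, -0.034, 0.037]
contact_force: [4.7, -8.5, -10.4]
opening: 0.0242
```

```bash
python3 st.py
```

```text
t 6.475 [125.32 -61.39  73.15] op 24.15 F mixer [  4.2  -8.7 -10.4] tq [-1.28 -0.9   0.12]
rel [ 0.08 -0.48 -0.14]
```

{"api": "servo_tool", "payload": {"delta_pos": [[0,-0.003,0.001],[0,-0.002,0]], "dr": [[0,0,0],[0,0,0]], "grip": [0,0]}}

```text
t: 6.72
tool_pos: [0.6358, 0.0362, 0.1986]
tool_rot: [-1.573, -0.033, 0.038]
contact_force: [5.6, 0.3, -10.4]
opening: 0.0244
```

```bash
python3 st.py; python3 - <<'E'
from plan import *
im=ctrl.get_image("wrist"); crop(im,0,0,512,384,1.5,"pics/w7.png")
E
```

```text
t 6.725 [125.28 -60.96  74.56] op 24.45 F mixer [  5.6  -0.  -10.4] tq [ 0.18 -1.01  0.17]
rel [ 0.11 -0.48 -0.18]
```

View pics/w7.png

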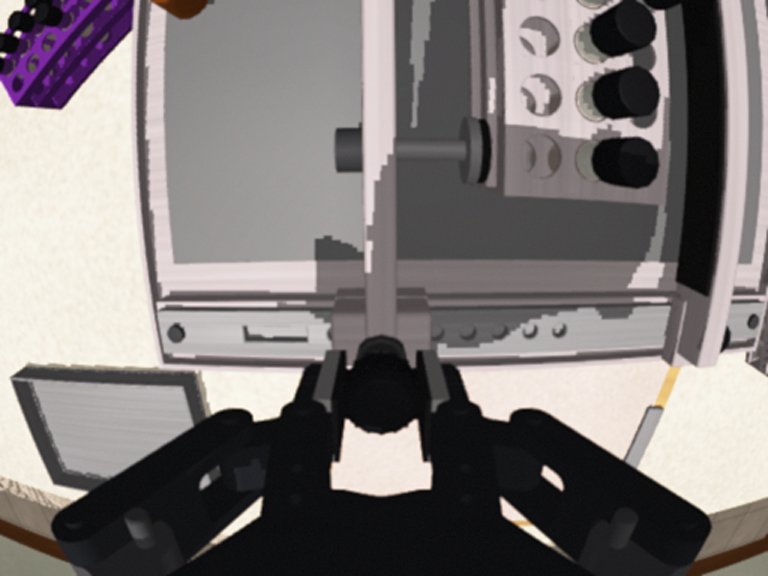

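Pads are just touching the squared rack and the pin is clear of the strip; the slot shows at (277,331). I continue.

```bash
python3 - <<'E'
from plan import *
p=ctrl.camera_params("wrist"); im=ctrl.get_image("wrist"); crop(im,150,190,420,250,2.9,"pics/w8.png")
for y in (25,10,-5,-93,-123,-108): print(y,proj(p,m2w(125,y,.142),True).round(1), )
print([proj(p,m2w(x,y,.124),True).round(1).tolist() for x,y in((150,-180),(150,180))])
E
```

```text
25 [[374.9 216.5]]
10 [[355.5 217. ]]
-5 [[335.1 217.5]]
-93 [[206.5 218.7]]
-123 [[164.3 218.4]]
-108 [[185.  218.6]]
[[[109.7, 237.8]], [[498.3, 228.2]]]
```

View pics/w8.png

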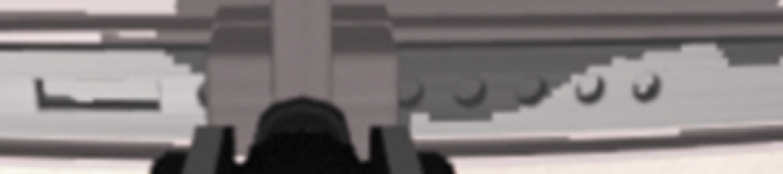

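{"api": "servo_tool", "payload": {"delta_pos": [[0,-0.002,0.005],[0,-0.002,0.006],[0,-0.002,0.006],[0,-0.002,0.006]], "dr": [[0.2,0,0],[0.3,0,0],[0.3,0,0],[0.3,0,0]], "grip": [0,0,0,0]}}

```text
t: 7.32
tool_pos: [0.6351, 0.0494, 0.1989]
tool_rot: [-1.574, -0.029, 0.038]
contact_force: [5.3, -7.5, -10.2]
opening: 0.0241
```

```bash
python3 st.py
```

```text
t 7.325 [125.32 -47.8   74.94] op 24.1 F mixer [  4.9  -7.8 -10.2] tq [-1.19 -1.02  0.16]
rel [ 0.19 -0.62 -0.32]
```

{"api": "servo_tool", "payload": {"delta_pos": [[0,-0.0015,0.007],[0,-0.0015,0.007],[0,-0.0015,0.007],[0,-0.0015,0.007]], "dr": [[0.3,-0.1,0],[0.3,-0.1,0],[0.3,-0.1,0],[0.3,-0.1,0]], "grip": [0,0,0,0]}}

```text
t: 7.82
tool_pos: [0.6342, 0.0667, 0.1978]
tool_rot: [-1.575, -0.029, 0.043]
contact_force: [5.4, -7.9, -9.8]
opening: 0.0245
```

```bash
python3 st.py
```

```text
t 7.825 [125.32 -30.5   73.82] op 24.53 F mixer [ 5.  -8.2 -9.8] tq [-1.19 -0.96  0.14]
rel [ 0.22 -0.44 -0.5 ]
```

{"api": "servo_tool", "payload": {"delta_pos": [[0,-0.003,0.005],[0,-0.002,0.005],[0,-0.002,0.005],[0,-0.002,0.004]], "dr": [[0.3,-0.1,0],[0.3,-0.1,0],[0.3,-0.1,0],[0.3,-0.1,0]], "grip": [0,0,0,0]}}

```text
t: 8.32
tool_pos: [0.6337, 0.0751, 0.199]
tool_rot: [-1.575, -0.029, 0.047]
contact_force: [5.6, -7.8, -10.1]
opening: 0.0249
```

```bash
python3 st.py
```

```text
t 8.325 [125.3  -22.08  75.05] op 24.87 F mixer [  5.2  -8.1 -10.1] tq [-1.19 -1.05  0.08]
rel [ 0.23 -0.28 -0.67]
```

{"api": "servo_tool", "payload": {"delta_pos": [[0,-0.002,0.005],[0,-0.002,0.004],[0,-0.0015,0.004]], "dr": [[0.3,-0.1,-0.1],[0.3,-0.1,-0.1],[0.3,-0.1,-0.1]], "grip": [0,0,0]}}

```text
t: 8.7
tool_pos: [0.6335, 0.0796, 0.1987]
tool_rot: [-1.575, -0.033, 0.046]
contact_force: [6.1, -7.9, -10.5]
opening: 0.0246
```

```bash
python3 st.py;  python3 - <<'E'
from plan import *
im=ctrl.get_image("wrist"); crop(im,0,0,512,384,1.5,"pics/w9.png")
E
```

```text
t 8.7 [125.3  -17.51  74.68] op 24.63 F mixer [  5.7  -8.2 -10.5] tq [-1.25 -1.01 -0.01]
rel [ 0.27 -0.19 -0.5 ]
```

View pics/w9.png

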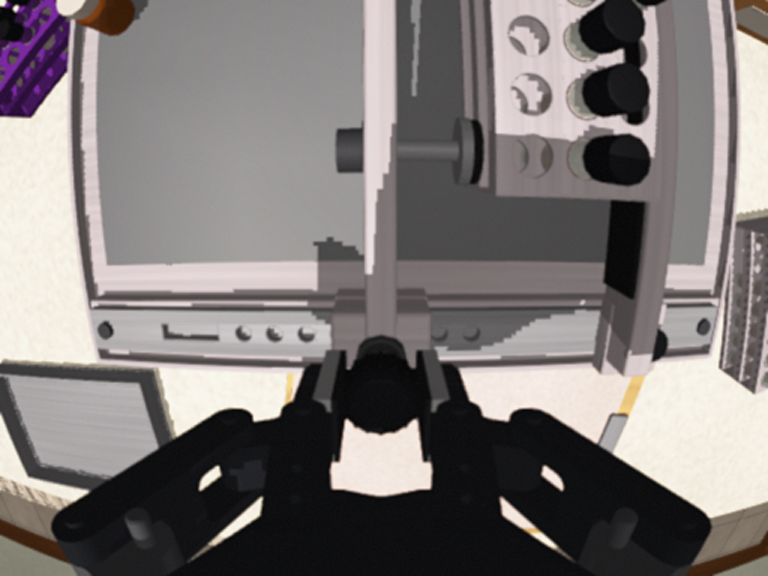

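{"api": "servo_tool", "payload": {"delta_pos": [[0,-0.002,0.005],[0,-0.002,0.004],[0,-0.0005,0]], "dr": [[0.3,-0.1,-0.1],[0.3,-0.1,-0.1],[0,0,0]], "grip": [0,0,0]}}

```text
t: 9.12
tool_pos: [0.6333, 0.0825, 0.1974]
tool_rot: [-1.576, -0.034, 0.045]
contact_force: [5.6, 3.7, -10.1]
opening: 0.0243
```

```bash
python3 st.py
```

```text
t 9.125 [125.27 -14.62  73.41] op 24.33 F mixer [  5.8   3.4 -10.1] tq [ 0.71 -0.92  0.03]
rel [ 0.28 -0.19 -0.41]
```

{"api": "servo_tool", "payload": {"delta_pos": [[0,0,0],[0,0,0],[0,0,0],[0,0,0]], "dr": [[0,0,0],[0,0,0],[0,0,0],[0,0,0]], "grip": [0,0.5,0.7,0.8]}}

```text
t: 9.62
tool_pos: [0.6335, 0.0825, 0.1992]
tool_rot: [-1.575, -0.034, 0.045]
contact_force: [0.0, 0.5, -0.1]
opening: 0.0682
```

```bash
python3 st.py; python3 - <<'E'
from plan import *
im=ctrl.get_image("wrist"); crop(im,0,0,512,384,1.5,"pics/w10.png")
E
```

```text
t 9.625 [125.54 -14.66  75.21] op 68.2 F mixer [ 0.   0.5 -0.1] tq [-0.01 -0.06  0.  ]
rel [ 0.27 -0.2  -0.38]
```

View pics/w10.png

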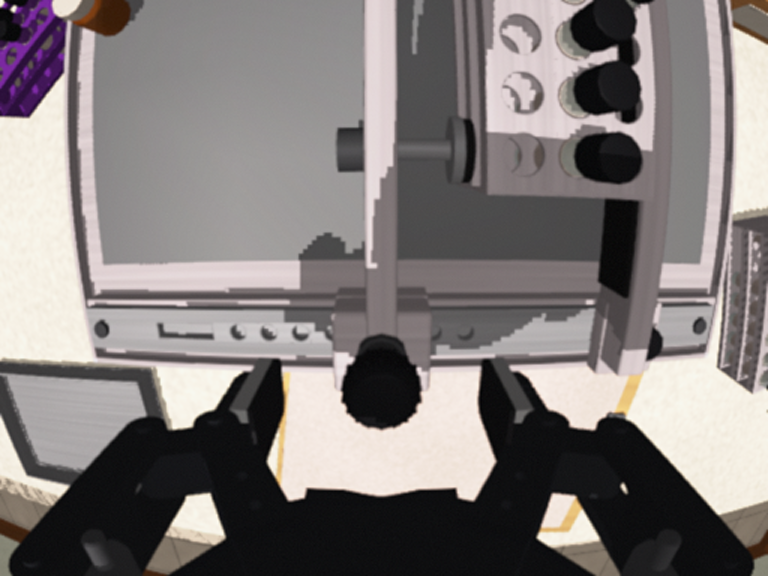

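{"api": "servo_tool", "payload": {"delta_pos": [[-0.0005,0.012,0],[0,0.012,0],[0,0.007,0],[0,0,0]], "dr": [[0.2,-0.2,-0.3],[0,0,0],[0,0,0],[0,0,0]], "grip": [0.9,0.9,0.9,0.9], "grip_force": 20}}

```text
t: 10.18
tool_pos: [0.6323, 0.0824, 0.1655]
tool_rot: [-1.572, -0.041, 0.044]
contact_force: [0.5, 0.7, 0.1]
opening: 0.0768
```

```bash
python3 st.py; python3 - <<'E'
from plan import *
im=ctrl.get_image("wrist"); crop(im,0,0,512,384,1.5,"pics/w11.png")
s=ctrl.get_image("scene"); crop(s,195,145,355,275,5,"pics/s11.png")
E
```

```text
t 10.175 [124.3  -14.71  41.46] op 76.79 F mixer [0.5 0.7 0.1] tq [-0.09  0.03 -0.07]
rel [ 0.06  0.02 -0.14]
```

View pics/w11.png

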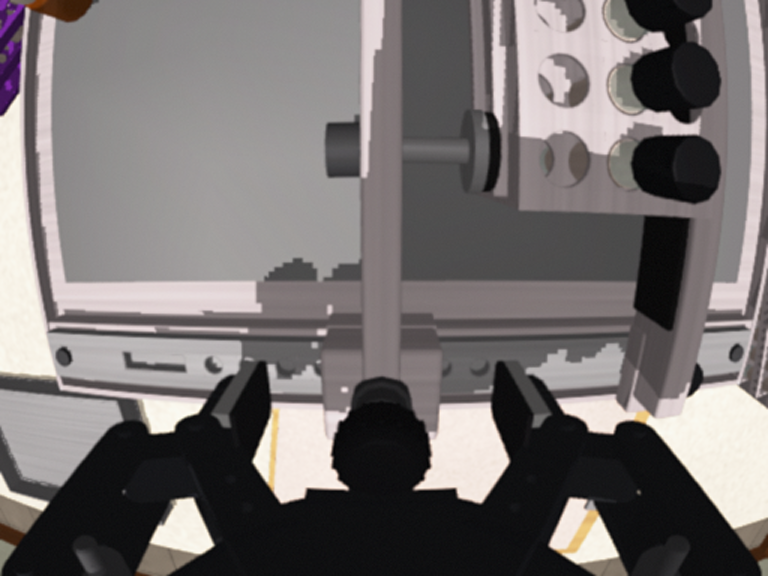

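View pics/s11.png

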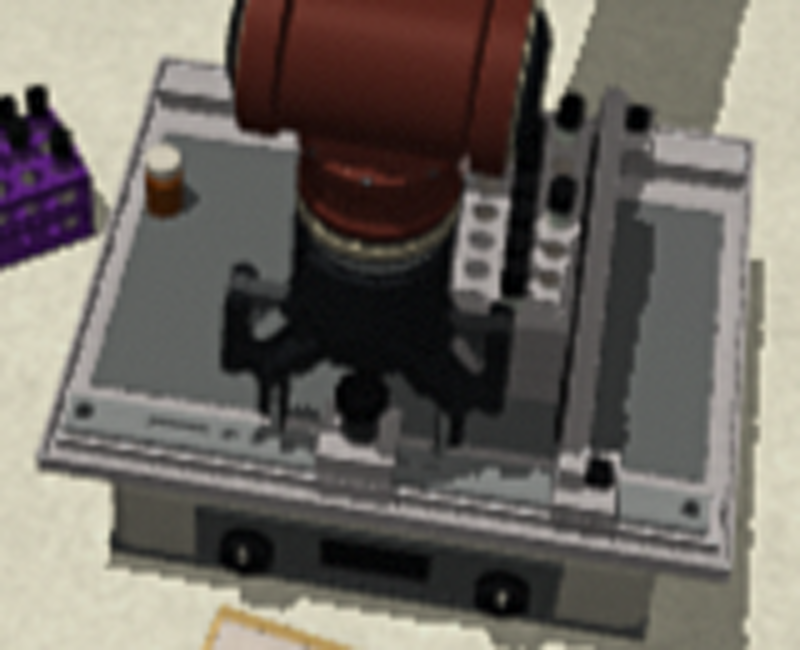

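{"api": "servo_tool", "payload": {"delta_pos": [[0.0005,-0.003,0],[0,0,0],[0,0,0],[0,0,0],[0,0,0]], "dr": [[0,0,0],[0,0,0],[0,0,0],[0,0,0],[0,0,0]], "grip": [0.8,0.55,0.4,0.4,0.4], "grip_force": 20}}

```text
t: 10.9
tool_pos: [0.6341, 0.0825, 0.1711]
tool_rot: [-1.571, -0.044, 0.042]
contact_force: [-0.2, 0.7, -0.4]
opening: 0.039
```

```bash
python3 st.py
```

```text
t 10.9 [126.06 -14.67  47.12] op 39.02 F mixer [-0.2  0.7 -0.4] tq [ 0.04  0.02 -0.02]
rel [0.06 0.03 0.07]
```

Gripped the block at 39 mm. Now I feel gently towards the hole.

{"api": "servo_tool", "payload": {"delta_pos": [[0,0,0.002],[0,0,0.002],[0,0,0.002]], "dr": [[0,0,0],[0,0,0],[0,0,0]], "grip": [0.35,0.35,0.35]}}

```text
t: 11.28
tool_pos: [0.6341, 0.0827, 0.171]
tool_rot: [-1.583, -0.042, 0.041]
contact_force: [0.5, -6.5, -0.5]
opening: 0.0393
```

```bash
python3 st.py
```

```text
t 11.275 [126.1  -14.44  47.03] op 39.32 F mixer [ 0.2 -6.6 -0.5] tq [-0.64 -0.06  0.06]
rel [ 0.74 -0.07  0.03]
```

{"api": "servo_tool", "payload": {"delta_pos": [[0,0,0.0035],[0,0,0.004]], "dr": [[0.3,0,0],[0.3,0,0]], "grip": [0.35,0.35]}}

```text
t: 11.52
tool_pos: [0.6341, 0.0831, 0.1709]
tool_rot: [-1.587, -0.04, 0.04]
contact_force: [0.2, -14.5, 0.3]
opening: 0.0395
```

```bash
python3 st.py
```

```text
t 11.525 [126.14 -14.05  46.94] op 39.53 F mixer [ -0.5 -14.5   0.3] tq [-1.9   0.04  0.08]
rel [ 0.97 -0.17 -0.02]
```

{"api": "servo_tool", "payload": {"delta_pos": [[0,0,0.0045],[0,0,0.0045]], "dr": [[0.4,0,0],[0.4,0,0]], "grip": [0.35,0.35]}}

```text
t: 11.78
tool_pos: [0.6342, 0.0832, 0.1708]
tool_rot: [-1.591, -0.037, 0.039]
contact_force: [-0.2, -14.2, 0.7]
opening: 0.0394
```

```bash
python3 st.py
```

```text
t 11.775 [126.2  -13.95  46.84] op 39.39 F mixer [ -0.9 -14.2   0.7] tq [-1.97 -0.02  0.16]
rel [ 1.17 -0.31 -0.09]
```

```bash
python3 - <<'E'
from plan import *
p=ctrl.camera_params("wrist"); im=ctrl.get_image("wrist"); crop(im,100,180,420,384,2.4,"pics/w12.png")
f=lambda x,y,z:((proj(p,m2w(x,y,.124+z/1e3),True)[0]-[100,180])*2.4).round(0)
for y in(-14,): print([f(125,y,z) for z in (41,55,56,61,74,79)], 'knob far edge',[f(112,y,z) for z in(56,61,74,79)],'left/right',[f(125,y+s,z) for z in(74,79) for s in(-13,13)])
print('block corners',[f(125+a,-14+b,41) for a in(-18,18) for b in (-20,20)])
print('holes',[(k,f(125,-80+15*k,18)) for k in range(8)])
E
```

```text
[array([369., 175.]), array([367., 208.]), array([367., 211.]), array([367., 224.]), array([365., 263.]), array([364., 280.])] knob far edge [array([367., 151.]), array([366., 163.]), array([364., 199.]), array([364., 215.])] left/right [array([290., 262.]), array([440., 263.]), array([287., 279.]), array([442., 280.])]
block corners [array([271.,  96.]), array([466.,  97.]), array([281., 243.]), array([458., 244.])]
holes [(0, array([113., 125.])), (1, array([168., 127.])), (2, array([225., 128.])), (3, array([285., 130.])), (4, array([346., 130.])), (5, array([408., 130.])), (6, array([469., 130.])), (7, array([529., 129.]))]
```

View pics/w12.png

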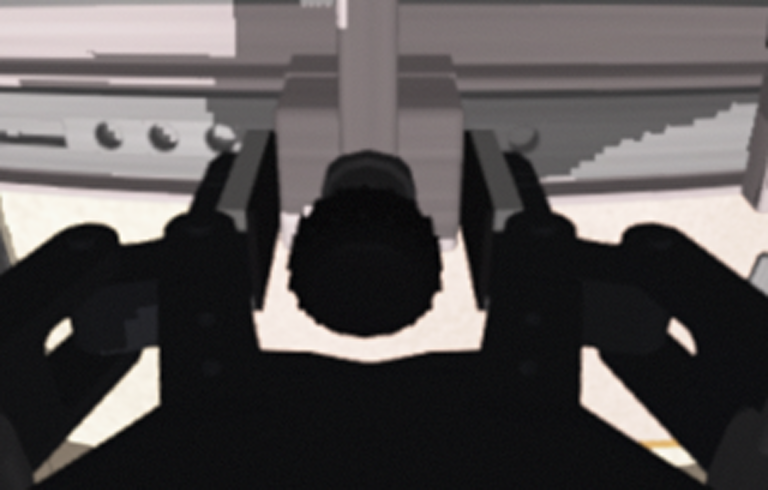

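{"api": "servo_tool", "payload": {"delta_pos": [[0,0,0.005],[0,0,0.0055]], "dr": [[0.6,0,0],[0.6,0,0]], "grip": [0.35,0.35]}}

```text
t: 12.08
tool_pos: [0.6342, 0.0838, 0.1709]
tool_rot: [-1.59, -0.034, 0.038]
contact_force: [-0.3, -16.5, -0.8]
opening: 0.0395
```

```bash
python3 st.py
```

```text
t 12.075 [126.22 -13.34  46.88] op 39.49 F mixer [ -1.2 -16.4  -0.8] tq [-2.44  0.07  0.33]
rel [ 1.1  -0.43 -0.17]
```

{"api": "servo_tool", "payload": {"delta_pos": [[0,0,0.0055],[0,0,0.0055]], "dr": [[0.8,-0.2,0],[0.8,-0.2,0]], "grip": [0.35,0.35]}}

```text
t: 12.32
tool_pos: [0.6342, 0.0843, 0.1709]
tool_rot: [-1.583, -0.037, 0.043]
contact_force: [-1.7, -17.0, 0.2]
opening: 0.0391
```

```bash
python3 st.py
```

```text
t 12.325 [126.25 -12.87  46.88] op 39.09 F mixer [ -2.6 -16.9   0.2] tq [-2.96 -0.06 -0.06]
rel [ 0.73 -0.17 -0.26]
```

{"api": "servo_tool", "payload": {"delta_pos": [[0,0,0],[0,0,0]], "dr": [[0.5,0,0],[0.2,0,0]], "grip": [0.35,0.35]}}

```text
t: 12.58
tool_pos: [0.6342, 0.0832, 0.1708]
tool_rot: [-1.572, -0.035, 0.043]
contact_force: [-1.0, 0.8, 2.2]
opening: 0.0395
```

```bash
python3 st.py;python3 - <<'E'
from plan import *
p=ctrl.camera_params("wrist"); im=ctrl.get_image("wrist"); crop(im,100,130,420,384,2.4,"pics/w13.png")
E
```

```text
t 12.575 [126.21 -13.94  46.82] op 39.5 F mixer [-1.   0.9  2.2] tq [-0.34  0.06  0.07]
rel [ 0.07 -0.23 -0.27]
```

View pics/w13.png

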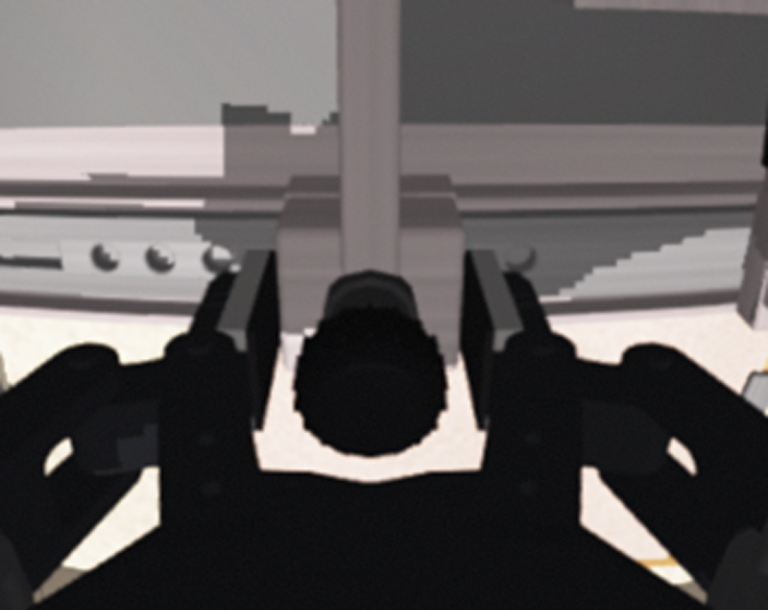

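```bash
python3 - <<'E'
from plan import *
p=ctrl.camera_params("wrist"); o=ctrl.get_obs()
c=R.from_rotvec(o['tool_rot']); off=c.inv().apply(p['eye']-o['tool_pos']); rr=c.inv()*R.from_rotvec(p['rotation'])
print('cam off',off.round(4))
def cam(P,rot): 
    q=dict(p); cc=R.from_rotvec(rot); q['eye']=P+cc.apply(off); q['rotation']=(cc*rr).as_rotvec(); return q
q5=cam(np.array([.6385,-.012,.2073]),[-1.568,-.041,.042])
def meas(q,y,h):
    th=np.linspace(0,2*np.pi,200)
    K=np.vstack([np.c_[proj(q,np.array([m2w(125+13*np.cos(t),y+13*np.sin(t),.124+z/1e3+h/1e3) for t in th]),True)] for z in (56,74)])
    B=proj(q,np.array([m2w(107,y-20,.165),m2w(107,y+20,.165)]),True)
    return (np.r_[K[:,0].max()-K[:,0].min(),K[:,1].min(),K[:,1].max(),B[1,0]-B[0,0],B[:,1].mean()]*2.4).round(1)
print('w5',meas(q5,-109.3,0)-np.array([0,360,360,0,360]))
for h in (0,2,5): print('w13',h,meas(p,-14,h)-np.array([0,312,312,0,312]))
E
python3 - <<'E'
import cv2
for n in ("w5","w13"):
    im=cv2.imread(f"pics/{n}.png")[100:480,230:540]; cv2.imwrite(f"pics/{n}z.png",cv2.resize(cv2.convertScaleAbs(im,alpha=1.6,beta=20),None,fx=1.55,fy=1.55))
E
```

```text
cam off [-0.0733 -0.1293  0.    ]
w5 [119.  157.6 292.8 157.8 117.9]
w13 0 [150.7 270.7 440.2 194.9 216.2]
w13 2 [152.8 275.4 447.1 194.9 216.2]
w13 5 [156.1 282.7 457.7 194.9 216.2]
```

View pics/w5z.png

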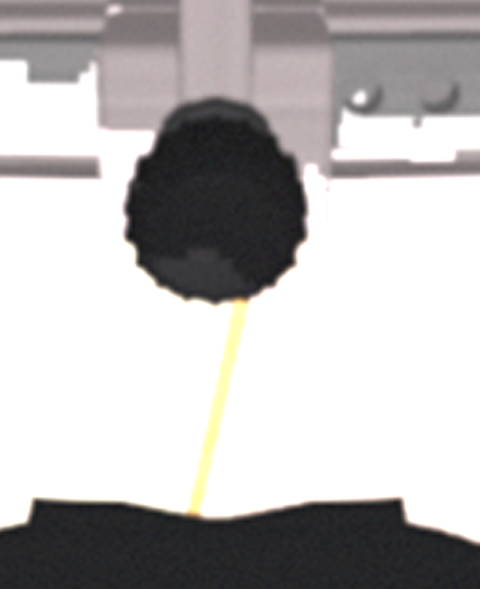

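View pics/w13z.png

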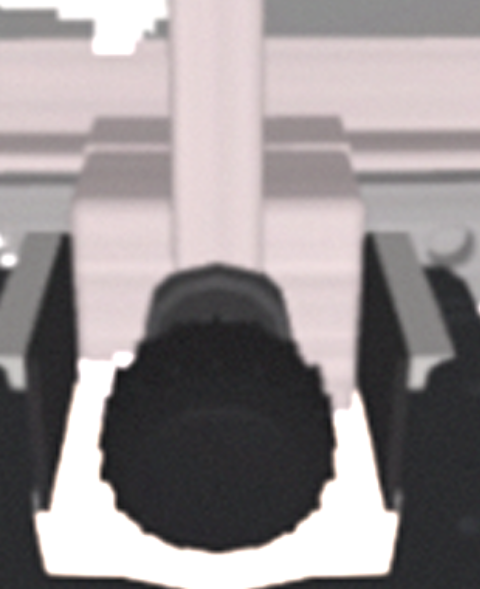

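The knob height reads 4–5 mm raised, so the pin is riding on the strip between holes. The resistance is friction, so I push slightly more, still well below 25 N.

{"api": "servo_tool", "payload": {"delta_pos": [[0,0,0.005],[0,0,0.006],[0,0,0.006]], "dr": [[0.3,0,0],[0.6,0,0],[0.6,0,0]], "grip": [0.35,0.35,0.35]}}

```text
t: 13.0
tool_pos: [0.6339, 0.0884, 0.1709]
tool_rot: [-1.575, -0.034, 0.043]
contact_force: [0.0, -14.3, 0.0]
opening: 0.0392
```

```bash
python3 st.py
```

```text
t 13.0 [126.22  -8.82  46.9 ] op 39.22 F mixer [ -0.7 -14.3   0. ] tq [-2.62 -0.01  0.15]
rel [ 0.24 -0.26 -0.36]
```

{"api": "servo_tool", "payload": {"delta_pos": [[0,0,0.0045]], "dr": [[0.4,0,0]], "grip": [0.35]}}

```text
t: 13.12
tool_pos: [0.6339, 0.0889, 0.1709]
tool_rot: [-1.577, -0.033, 0.043]
contact_force: [0.1, -13.8, 1.1]
opening: 0.0392
```

```bash
python3 st.py
```

```text
t 13.125 [126.24  -8.31  46.91] op 39.22 F mixer [ -0.7 -13.8   1.1] tq [-2.36 -0.02  0.14]
rel [ 0.35 -0.29 -0.38]
```

{"api": "servo_tool", "payload": {"delta_pos": [[0,0,0.005],[0,0,0.005]], "dr": [[0.5,0,0],[0.5,0,0]], "grip": [0.35,0.35]}}

```text
t: 13.38
tool_pos: [0.6338, 0.0915, 0.1709]
tool_rot: [-1.575, -0.031, 0.043]
contact_force: [-0.3, -12.1, 0.7]
opening: 0.0391
```

```bash
python3 st.py
```

```text
t 13.375 [126.29  -5.65  46.95] op 39.06 F mixer [ -0.9 -12.1   0.7] tq [-2.01  0.04  0.14]
rel [ 0.27 -0.36 -0.44]
```

{"api": "servo_tool", "payload": {"delta_pos": [[0,0,0.0042]], "dr": [[0.4,0,0]], "grip": [0.35]}}

```text
t: 13.5
tool_pos: [0.6338, 0.0918, 0.171]
tool_rot: [-1.577, -0.03, 0.043]
contact_force: [-0.9, -16.7, 0.0]
opening: 0.0395
```

```bash
python3 st.py
```

```text
t 13.5 [126.28  -5.36  46.96] op 39.48 F mixer [ -1.8 -16.6   0. ] tq [-2.54  0.01  0.14]
rel [ 0.38 -0.39 -0.47]
```

The force rose to 16.7 N without motion, so the pin has probably snapped in. I relax and look.

{"api": "servo_tool", "payload": {"delta_pos": [[0,0,0],[0,0,0]], "dr": [[0.2,0,0],[0,0,0]], "grip": [0.35,0.35]}}

```text
t: 13.75
tool_pos: [0.6338, 0.0913, 0.171]
tool_rot: [-1.574, -0.03, 0.043]
contact_force: [0.4, -3.3, -0.4]
opening: 0.0388
```

```bash
python3 st.py;python3 - <<'E'
from plan import *
p=ctrl.camera_params("wrist"); im=ctrl.get_image("wrist"); crop(im,100,130,420,384,2.4,"pics/w14.png")
import cv2
im=cv2.imread("pics/w14.png")[100:480,230:540]; cv2.imwrite("pics/w14z.png",cv2.resize(cv2.convertScaleAbs(im,alpha=1.6,beta=20),None,fx=1.55,fy=1.55))
E
```

```text
t 13.75 [126.27  -5.88  46.96] op 38.82 F mixer [ 0.2 -3.3 -0.4] tq [-0.24 -0.02  0.15]
rel [ 0.21 -0.39 -0.48]
```

View pics/w14z.png

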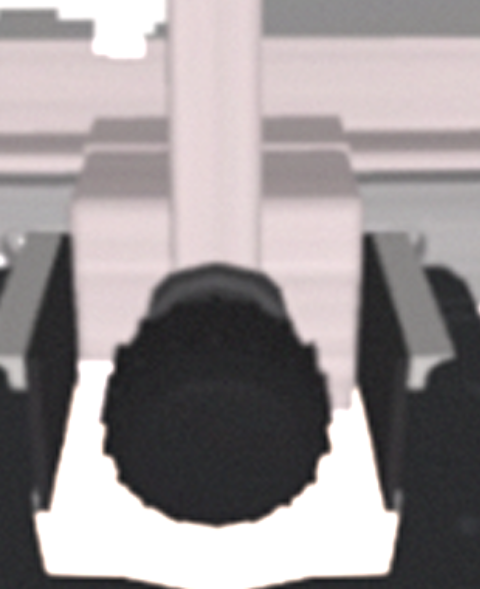

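The knob dropped 5 mm (edge 550→525), so the pin is home. I open and retreat upward.

{"api": "servo_tool", "payload": {"delta_pos": [[0,0,0],[0,0,0],[0,0,0],[0,-0.02,0],[0,-0.04,0]], "dr": [[0,0,0],[0,0,0],[0,0,0],[0,0,0],[0,0,0]], "grip": [0.6,0.9,0.9,0.9,1]}}

```text
t: 14.42
tool_pos: [0.6322, 0.0938, 0.2295]
tool_rot: [-1.571, -0.026, 0.05]
contact_force: [-0.0, 0.3, -0.6]
opening: 0.0852
```

{"api": "servo_tool", "payload": {"delta_pos": [[0,-0.04,0],[0,-0.03,-0.02],[0,0,-0.04],[0,0,-0.04],[0,0,0]], "dr": [[0,0,0],[0,0,0],[0,0,0],[0,0,0],[0,0,0]], "grip": [1,1,1,1,1]}}

```text
t: 15.05
tool_pos: [0.6413, -0.0074, 0.3179]
tool_rot: [-1.572, -0.043, 0.036]
contact_force: [-0.3, 0.5, -0.1]
opening: 0.0854
```

```bash
python3 st.py;python3 - <<'E'
from plan import *
im=ctrl.get_image("wrist"); crop(im,0,0,512,384,1.5,"pics/w15.png")
p=ctrl.camera_params("wrist")
f=lambda x,y,z:(proj(p,m2w(x,y,.124+z/1e3),True)[0]*1.5).round(0)
print('rack back if home',[f(x,21.5,62) for x in (75,-75)],'stop',[f(x,85.5,48) for x in(75,0,-75)],'pads face z34',[f(x,21.5,34) for x in(45,-45)], 'rack front top',[f(x,85.5,62) for x in (75,-75)])
s=ctrl.get_image("scene"); crop(s,195,145,355,275,5,"pics/s15.png")
t=ctrl.get_image("top"); crop(t,145,115,305,255,5,"pics/t15.png")
E
```

```text
t 15.05 [ 128.5  -104.81  193.9 ] op 85.45 F mixer [-0.3  0.5 -0.1] tq [ 0.05  0.01 -0.04]
rel [ 0.1  -0.19  0.27]
rack back if home [array([581., 200.]), array([579., -27.])] stop [array([651., 204.]), array([655.,  98.]), array([650.,  -1.])] pads face z34 [array([566., 152.]), array([565.,  25.])] rack front top [array([662., 206.]), array([661.,  -7.])]
```

View pics/w15.png

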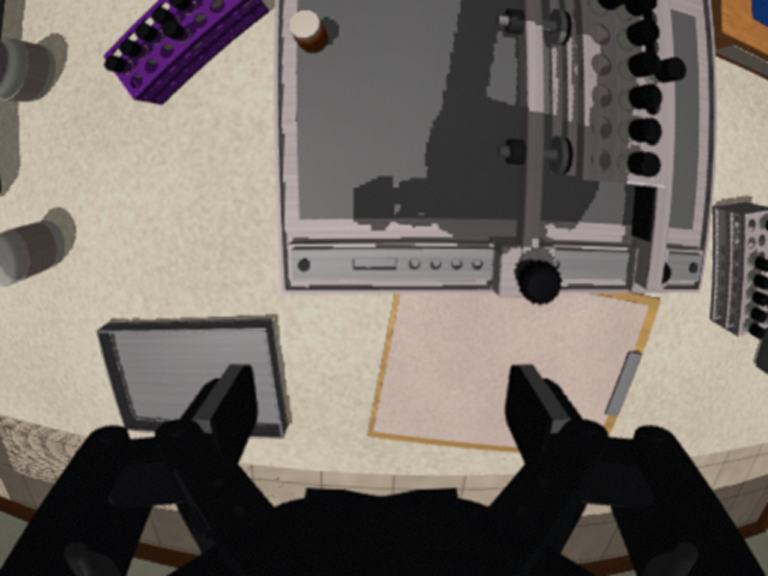

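View pics/s15.png

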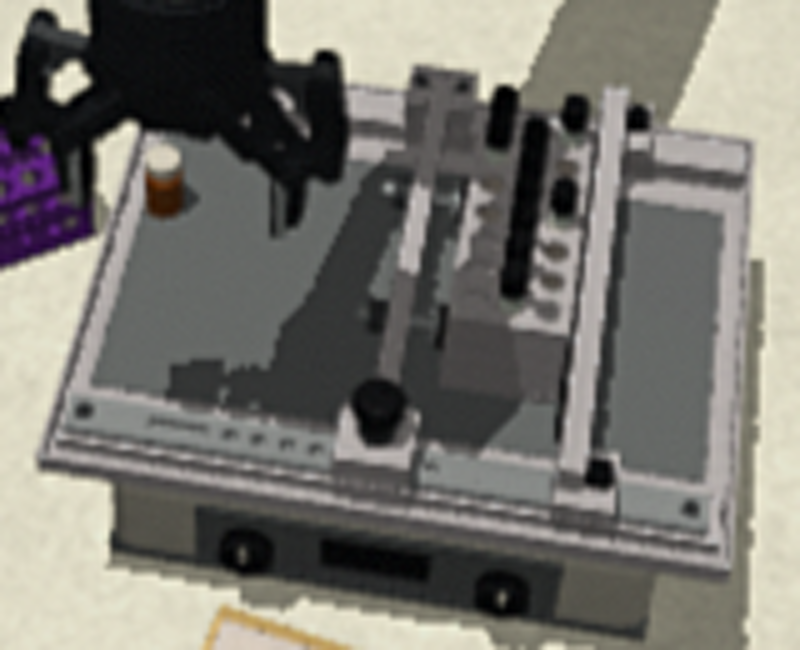

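View pics/t15.png

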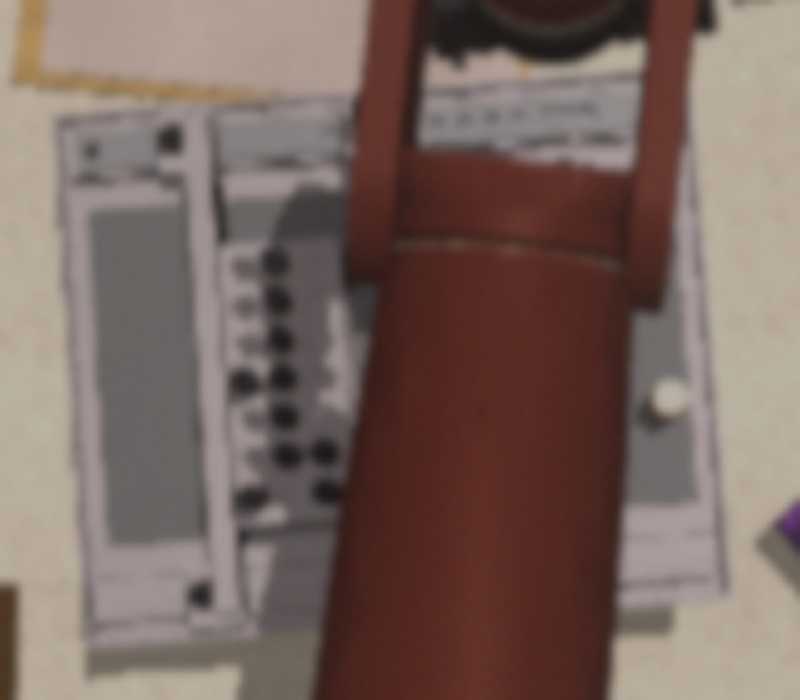

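The pin is in hole 6 (four holes left of the block, one right). I move the camera over the rack to check that it is home and the pads are pressed.

```bash
python3 - <<'E'
from plan import *
plan(m2w(90,20,.37))
E
```

```text
t 15.2 cur mixer [ 128.4 -102.   192.7] tgt [ 90.  20. 246.] rel [0.  0.  0.2] N 3
dp [[-0.0127, -0.0179, 0.0407], [-0.0127, -0.0178, 0.0407], [-0.0128, -0.0178, 0.0407]]
dr [[0.01, 0.0, 0.06], [0.01, 0.0, 0.06], [0.01, 0.0, 0.06]]
```

{"api": "servo_tool", "payload": {"delta_pos": [[-0.012,-0.03,0.03],[-0.012,-0.02,0.04],[-0.012,0,0.04],[0,0,0.01],[0,0,0]], "dr": [[0,0,0],[0,0,0],[0,0,0],[0,0,0],[0,0,0]], "grip": [1,1,1,1,1]}}

```text
t: 15.82
tool_pos: [0.5958, 0.1216, 0.3677]
tool_rot: [-1.569, -0.048, 0.046]
contact_force: [-0.2, -0.4, 0.7]
opening: 0.0853
```

```bash
python3 st.py;python3 - <<'E'
from plan import *
im=ctrl.get_image("wrist"); crop(im,100,0,420,240,2.4,"pics/w16.png")
p=ctrl.camera_params("wrist")
f=lambda x,y,z:((proj(p,m2w(x,y,.124+z/1e3),True)[0]-[100,0])*2.4).round(0)
print('rack back',[f(x,21.5,62) for x in (75,-75)],'stop48',[f(x,85.5,48) for x in(75,0,-75)],'pad face',[f(x,21.5,34) for x in(45,-45)],'pad face out',[f(x,34,34) for x in(45,-45)])
print('bar', f(45,-6,41), 'holes',[f(125,-80+15*k,18) for k in range(8)])
E
```

```text
t 15.825 [ 89.95  26.45 243.68] op 85.32 F mixer [-0.2 -0.4  0.7] tq [-0.01  0.02  0.01]
rel [-0.08  0.37  0.08]
rack back [array([358., 389.]), array([360.,  52.])] stop48 [array([496., 385.]), array([501., 224.]), array([502.,  66.])] pad face [array([359., 316.]), array([360., 128.])] pad face out [array([386., 316.]), array([387., 128.])]
bar [300. 317.] holes [array([169., 467.]), array([196., 467.]), array([224., 467.]), array([252., 467.]), array([280., 468.]), array([308., 468.]), array([337., 468.]), array([366., 468.])]
```

View pics/w16.png

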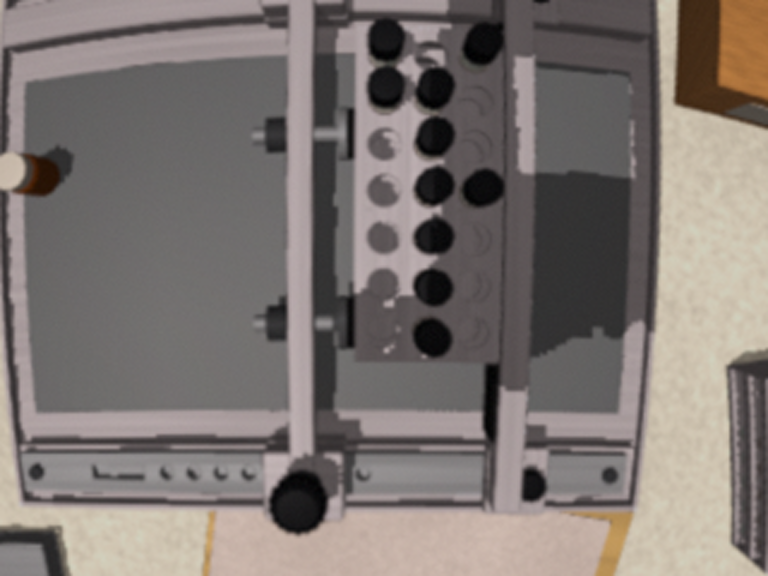

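The check picture shows the rack square, with its back edge at column 355 at both ends and its front against the stop at about column 500. Both pads are pressed about equally: the faces are at column 353 and the bar at 301, roughly 13–15 mm in. The knob is low in hole 6, and the vial at (25,172) and the other things are in place.

```bash
python3 -c "
from station import ctrl
print(ctrl.finish_job())"
```

```text
the job is handed in; nothing more can be done
None
```

The rack is clamped and the job is handed in at about 16 s of the 54 s allowed; no verdict was reported.

**What I did**
- I pulled the knob up and slid the bar about 95 mm, which pushed the rack square against the stop.
- I then let the pin down onto the strip between two holes.
- From there I pushed the carriage block gently until the pin snapped into the sixth hole.
- Finally I released and backed away.

**Last checks**
- **Pin:** the knob dropped about 5 mm at the snap, so the pin is home.
- **Rack:** it is square and against the stop, with its tubes upright.
- **Pads:** both are pressed in about equally, 13–15 mm by camera estimate.
- **Surroundings:** the vial, purple rack and mixer had not moved in the last pictures. The items outside those views were not re-checked, but the arm never went near them. The arm touches nothing.

**Forces:** the bar took more push than the stated 14 N to start moving, up to 17 N. That is below the 25 N limit. It read 16.6 N against the hole's edge at the snap.

**Where readings disagreed:** the camera calibration differed by 2–3 mm between views. One early reading of the knob height also suggested the pin might already be in a hole. A closer comparison showed it was still riding on the strip.

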